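Fetch the spacer tray from behind the screw carton

TASK

Move the screw carton aside from in front of the plywood stall, then slide the spacer tray out from under the stall's roof and set it wholly on the square rubber mat, roughly square to it. Then put the carton back, upright and straight, inside its marked outline in front of the stall. Never tip the carton over, and leave the round tin and the wooden offcut beside the stall where they stand.

Things in the scene. Friction and masses are not known exactly. Their poses are not given: they have to be found in the camera images.
- carton: Brown cardboard carton of screws, 68 (own x) x 102 (own y) x 47 mm high, about 0.55 kg (varies), slides on the table. Origin: centre of its underside. At the start it stands in its marked outline in front of the stall, 13 to 25 mm clear of the tray. (To the left of the work, from about world y = +0.30, a fixed fence about 120 mm high runs along x; keep the gripper clear of it.)
- tray: Open-topped light-wood tray, 110 x 110 x 36 mm high, walls and floor 6 thick, 0.35 kg (varies), slides on the table. Origin: centre of its underside; own x points to its rear. Three steel spacer rings (22 diameter, tops 28 up) are fixed in a row across its rear at own x = +35; the rest of the floor is free. At the start its rear third is under the stall's roof, the rest in the open.
- tray_pocket (a point): Point on the tray's inner floor, 6 mm up, at own x = -13 mm of the tray: middle of the free pocket (own x -49 to +24, 98 wide) into which fingertips can reach from above to pull the tray by the inside of its walls. At the start the open part of the pocket, in front of the roof, is about 69 long. Axes as the tray's.
- stall: Fixed plywood stall. Origin on the table, middle of its mouth; own x points into it, away from the robot, own y to its left. Sizes in mm: two cheeks 12 thick, 118 apart, own x 0 to 75; back board's inner face at own x = 63; roof over own x 20 to 75, underside 40, top 52 up, 142 wide. The tray can leave only towards own -x and is clear of it when its centre is beyond own x = -55.
- carton_home (a point): Centre, on the table, of the carton's marked place: a dark rectangular line fixed to the stall, 94 x 128 mm inside the line (own x, own y of the stall), at own x = -111 mm, y = 0 of the stall. Same axes as the stall; the carton's 102 side lies along its y.
- mat: Square dark rubber mat, 170 x 170 mm, lies flat (under 1 mm, nothing catches on it), fixed. Origin: its centre. It lies in front of the stall, to its left or to its right, centre about 205 mm to the side of the stall's middle.
- disc: Round tan sanding disc, 150 mm diameter, flat (under 1 mm, nothing catches on it), fixed; it lies on the other side of the stall from the mat. Origin: its centre. Things may stand on it.
- wax_tin: Bystander: low round tin, 77 mm diameter, 40 mm high, to the left of the stall; leave it alone. Origin: centre of its underside.
- beech_block: Bystander: squared wooden offcut, 50 x 100 x 50 mm high, to the right of the stall; leave it alone. Origin: centre of its underside.

How it is judged:
By the outcome, as a careful person would: the job done as asked, in the order asked, and still so for the second after the job is handed in, with the robot touching nothing.
It also fails if it takes over 58 s, if anything falls off the work surface, if the arm or the gripper's body presses on something with over 40 N, if the wrist force passes 120 N, or if a joint passes its speed limit or range.

ROBOT

A 6-joint arm with a two-finger parallel gripper is mounted at the origin on a cart in front of the work surface, level with it; the furniture and walls round the work are solid. World frame = base frame: x ahead of the robot, y to its left, z up, the work surface at z = 0. Lengths are in m, angles in rad, forces in N, time in s.
With the tool pointing down it reaches from about 0.375 to 0.975 m from the base axis. Payload 3.8 kg.
Tool frame: the origin (TCP) lies between the finger pads; the fingertips stand 14 mm ahead of it and the grasp point (between the pads) lies 5 mm behind it (arm.tcp_to_tips is the distance from the TCP to the fingertips, in m); z points along the fingers, y is the line along which they close (so a half turn about z gives the same grasp; the last joint's range is limited). The gripper opens to 88 mm and grips with 3 to 60 N. Pads are 18 mm wide; open, the fingers measure 123 mm over their backs; the gripper's body (75 mm by 187 mm) begins 45 mm behind the grasp point.
Start: joints at [-1.337, 0.264, 1.604, -0, 1.274, -0.037], TCP at [0.181, -0.65, 0.253] pointing down, gripper open.
Joint ranges: [-2.63, 2.63], [-0.94, 2.18], [0.31, 2.57], [-1.31, 4.45], [0, 2.66], [-2.55, 2.55]. Speed limits (rad/s): [2.57, 2.57, 3.14, 3.14, 3.14, 3.14].

INTERFACE

Orientations are given as a unit quaternion [x, y, z, w].
In Python, from plant import arm gives the robot as it stands. The module is installed in compiled form; this text tells all that it offers.
- The arm moves only by the tool jog_arm, never from a script. Its argument "steps" is one flat list of numbers, 7 for each row, row after row: the shift along the world's x, y, z each as a share of 0.3 m, from -1 to 1, then the turn, a rotation vector about the world's x, y, z each as a share of 60 degrees, from -1 to 1, then the opening, from 0 (shut) to 1 (fully open). In form: [x, y, z, rx, ry, rz, gripper, x, y, z, rx, ry, rz, gripper, ...]. A call has 1 to 12 rows; each row is the pose to reach, as a shift and turn from the pose commanded when the call began; what a row does not reach only later rows make up. A row lasts 1/10 s, in which the tool goes at most 50 mm and 8.59 degrees, less where a joint would pass 70% of its speed; a pose out of reach is approached as far as the arm can. A call with a number of a shift or a turn outside -1 to 1 is refused whole. A call with a gripper value outside its range is refused whole. The fingers move at their own pace and stop on an object; "force" is the grip in N (left out, the last holds). Time passes only in rows, so rows that repeat a pose let the fingers close. It gives the time, the measured TCP pose, the force, the opening and the grip force at its end, in the units of the state.
- arm.state(): the state, without advancing time (a new reading comes with each control period).
- arm.capture(name): name is "scene" or "side" or "wrist"; returns the picture (420x560x3 uint8, blue, green, red); there is no depth.
- arm.get_calibration(name): a dict with "mtx" (3x3 intrinsics, pixels), "world_from_camera" (4x4, takes a point from camera to world coordinates). Camera axes: x right, y up, looking along -z (the intrinsics and any distortion apply to the point x, -y, -z); pixel columns grow to the right and rows downward; lengths in m; the calibration is good to about 2 mm. A picture is of the moment at which its call begins: read the wrist's pose just before it. get_calibration takes no time and is no camera call; for the wrist camera it gives the pose at the moment of the call.
- arm.job_done(): hands the job in; it is judged then, once.
The state is a dict: "time": time; "q": joint angles; "joint_vel": joint speeds; "tau": joint torques, N m; "tool_pos": TCP position; "orientation": TCP orientation; "wrist_force": force on the tool from outside, world axes, zero at the start; "torque": the same for the moment, N m; "opening": opening from 0.0 (shut) to 1.0 (fully open); "gripper_force": force on a finger pad.
Only numpy, scipy, OpenCV 4.12 (cv2) and the standard library are available. Lean on these libraries where they do the work, as an engineer would, in place of code of your own. Each camera call takes 0.05 s, during which the arm holds its last target. There are 200 camera calls.

## Working session

There is one attempt and no reset: what is moved stays moved. The work goes in short steps, Python scripts to look and compute and a tool call to move; the robot and the scene stay as the last step left them, time stands still between calls to the robot, and variables do not carry over. Pictures are saved under pics/ and viewed, at most 10 in all, crops included, and the job is handed in when it is done.

Besides the shell and the picture viewer there is one more tool, called after ">>>" in YAML: its name, and indented under it one key for each argument. jog_arm: Moves the arm, as the interface text tells. Its arguments: {"type":"object","properties":{"steps":{"type":"array","items":{"type":"number"}},"force":{"type":"number"}},"required":["steps"]}

```bash
mkdir -p pics
cat > h.py <<'E'
import numpy as np, cv2
from plant import arm
def save(n,f):
    im=arm.capture(n); cv2.imwrite('pics/'+f,im); return im
def world(n,px,z=0.,c=None):
    c=c or arm.get_calibration(n); K=np.array(c['mtx']);T=np.array(c['world_from_camera'])
    out=[]
    zs=np.broadcast_to(z,(len(px),))
    for (u,v),zz in zip(px,zs):
        d=np.linalg.inv(K)@[u,v,1]; d=T[:3,:3]@[d[0],-d[1],-d[2]]
        s=(zz-T[2,3])/d[2]; out.append(T[:3,3]+s*d)
    return np.array(out)
E
python3 - <<'E'
from h import *
for n in('scene','side'):
    save(n,n+'0.png'); c=arm.get_calibration(n); print(c.keys(),np.round(c['world_from_camera'],3),np.round(c['mtx'],1))
s=arm.state();print(s)
E
```

```text
dict_keys(['mtx', 'world_from_camera']) [[-0.887  0.349 -0.303  0.314]
 [-0.462 -0.693  0.554  0.411]
 [-0.016  0.631  0.775  0.71 ]
 [ 0.     0.     0.     1.   ]] [[382.5   0.  280.9]
 [  0.  382.5 208.6]
 [  0.    0.    1. ]]
dict_keys(['mtx', 'world_from_camera']) [[-0.961  0.091 -0.26   0.301]
 [-0.275 -0.388  0.88   0.804]
 [-0.021  0.917  0.398  0.455]
 [ 0.     0.     0.     1.   ]] [[429.5   0.  289.1]
 [  0.  429.5 213.2]
 [  0.    0.    1. ]]
{'time': 0.1, 'q': array([-1.33690562e+00,  2.64682957e-01,  1.60522205e+00, -9.79900261e-07,
        1.27370692e+00, -3.69185797e-02]), 'joint_vel': array([-1.76736380e-03, -1.51485842e-03, -2.19073851e-03,  1.81648193e-03,
       -1.07281951e-03,  5.13644658e-05]), 'tau': array([ 5.58329102e-04, -5.03618431e+01, -3.58072221e+01,  7.31875026e-02,
        2.33736058e-02, -5.36716425e-05]), 'tool_pos': array([ 0.18041445, -0.64980936,  0.25151733]), 'orientation': array([ 9.90846265e-01,  1.34991333e-01, -9.97402146e-05, -1.00469475e-03]), 'wrist_force': array([-1.21144969, -0.21009204, -0.77278026]), 'torque': array([0.02870764, 0.05358873, 0.01409967]), 'gripper_force': 0.0, 'opening': 0.9985667376965284}
```

View pics/scene0.png

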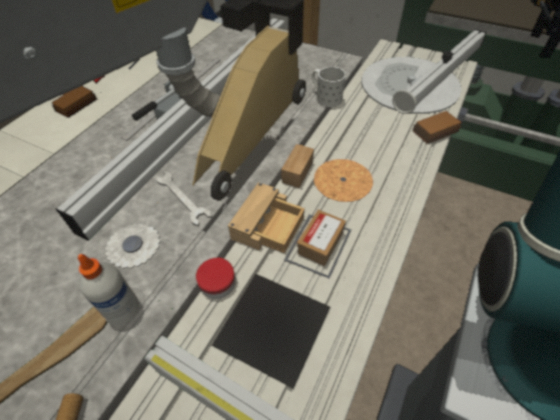

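View pics/side0.png

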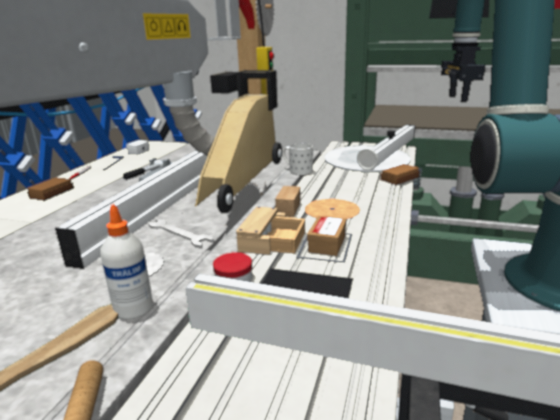

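The scene view shows the mat on the left at about (272,328), the disc on the right at (343,180), the carton at (322,237), the tray at about (285,220) and the stall at (262,210). I'll enlarge the work area.

Run:
```python
from h import *
im=cv2.imread('pics/scene0.png')[170:290,205:365]
cv2.imwrite('pics/c1.png',cv2.resize(im,None,fx=5,fy=5,interpolation=cv2.INTER_CUBIC))
```

```text
(no output)
```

View pics/c1.png

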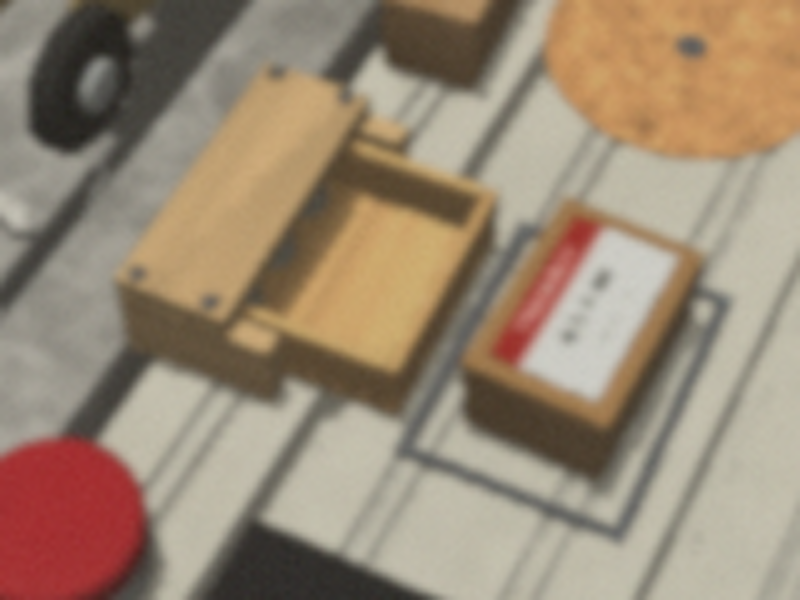

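```bash
cat > m.py <<'E'
from h import *
def crop(p): return (np.array(p)+.5)/5-.5+[205,170]
E
python3 - <<'E'
from m import *
np.set_printoptions(precision=4,suppress=True)
def show(t,P):
    c=P.mean(0)[:2]; print(t,c); print(P[:,:2].round(4).tolist()); 
    if len(P)==4: 
        for i in range(4):
            d=(P[(i+1)%4]-P[i])[:2]; print('   len',np.linalg.norm(d).round(4),'ang',np.degrees(np.arctan2(d[1],d[0])).round(1))
show('carton',world('scene',crop([(570,203),(700,252),(605,428),(465,362)]),.047))
show('roof',world('scene',crop([(272,68),(365,98),(228,318),(118,280)]),.052))
show('outl',world('scene',crop([(525,228),(727,298),(620,537),(405,455)]),0))
show('trayfront',world('scene',crop([(494,192),(398,377)]),.036))
show('mat',world('scene',[(260,276),(329,315),(293,384),(214,343)],0))
show('disc',world('scene',[(343,179.5)],0))
show('tin',world('scene',crop([(60,515)]),.04))
show('block near top',world('scene',crop([(475,25),(385,0)]),.05))
E
```

```text
carton [ 0.4669 -0.0473]
[[0.4963, -0.0968], [0.4348, -0.0972], [0.436, 0.0041], [0.5007, 0.0008]]
   len 0.0615 ang -179.7
   len 0.1013 ang 89.3
   len 0.0648 ang -3.0
   len 0.0977 ang -92.6
roof [ 0.6266 -0.0375]
[[0.6527, -0.1047], [0.6049, -0.1075], [0.5983, 0.029], [0.6506, 0.0331]]
   len 0.048 ang -176.6
   len 0.1366 ang 92.8
   len 0.0525 ang 4.5
   len 0.1377 ang -89.1
outl [ 0.4696 -0.0437]
[[0.5219, -0.1094], [0.4226, -0.114], [0.4179, 0.0216], [0.5159, 0.0268]]
   len 0.0995 ang -177.4
   len 0.1356 ang 92.0
   len 0.0981 ang 3.1
   len 0.1364 ang -87.4
trayfront [ 0.5292 -0.041 ]
[[0.5327, -0.0956], [0.5256, 0.0136]]
mat [0.469 0.168]
[[0.5466, 0.0845], [0.3846, 0.0981], [0.3908, 0.2432], [0.5538, 0.2464]]
   len 0.1626 ang 175.2
   len 0.1453 ang 87.5
   len 0.163 ang 1.1
   len 0.162 ang -92.5
disc [ 0.4946 -0.2524]
[[0.4946, -0.2524]]
tin [0.6145 0.1355]
[[0.6145, 0.1355]]
block near top [ 0.6037 -0.1722]
[[0.5806, -0.1744], [0.6269, -0.17]]
```

The enlarged crop gave these positions: stall yaw about +2.5° with its mouth near (0.58,-0.039), carton centre near (0.467,-0.047), and tray front edge near x=0.529. I'll move above the work for a wrist view.

>>> jog_arm:
  steps: [0.5,1,0,0,0,0.62,1,0.5,1,0,0,0,0.62,1,0.5,1,0,0,0,0.62,1,0.5,1,0,0,0,0.62,1,0.5,1,0,0,0,0.62,1,0.5,1,0,0,0,0.62,1,0.5,1,0,0,0,0.62,1,0.5,1,0,0,0,0.62,1]

```text
time: 0.9
tool_pos: [0.3316, -0.3467, 0.2523]
orientation: [0.895, 0.446, 0.0, -0.001]
wrist_force: [-0.0, -0.5, -0.4]
opening: 1.002
gripper_force: 0.0
```

>>> jog_arm:
  steps: [0.5,1,0.3,0,0,0.62,0.9,0.5,1,0.3,0,0,0.62,0.9,0.5,1,0.3,0,0,0.62,0.9,0.5,1,0.3,0,0,0.62,0.9,0.5,1,0.3,0,0,0.62,0.9,0.5,1,0.3,0,0,0.62,0.9,0.5,1,0.3,0,0,0.62,0.9,0.5,1,0.3,0,0,0.62,0.9,0.5,1,0.3,0,0,0.62,0.9]

```text
time: 1.8
tool_pos: [0.4809, -0.0504, 0.3425]
orientation: [0.707, 0.707, -0.001, 0.0]
wrist_force: [0.1, -0.8, -1.3]
opening: 0.901
gripper_force: 0.0
```

Run:
```python
from h import *
s=arm.state();print(s['time'],s['tool_pos'],s['orientation'],s['opening'])
c=arm.get_calibration('wrist');im=save('wrist','w1.png');np.save('w1.npy',c,allow_pickle=True)
print(np.round(c['world_from_camera'],4),np.round(c['mtx'],1))
cv2.imwrite('pics/w1b.png',cv2.resize(im,(800,600),interpolation=cv2.INTER_CUBIC))
```

```text
1.8 [ 0.480908   -0.05038581  0.34250061] [ 7.06808245e-01  7.07404973e-01 -5.38675622e-04  1.39243301e-04] 0.9006538201849436
[[ 1.000e+00 -1.300e-03  7.000e-04  4.809e-01]
 [ 1.000e-03  9.476e-01  3.195e-01  3.380e-02]
 [-1.100e-03 -3.195e-01  9.476e-01  4.746e-01]
 [ 0.000e+00  0.000e+00  0.000e+00  1.000e+00]] [[338.6   0.  279.4]
 [  0.  338.6 210.7]
 [  0.    0.    1. ]]
```

View pics/w1b.png

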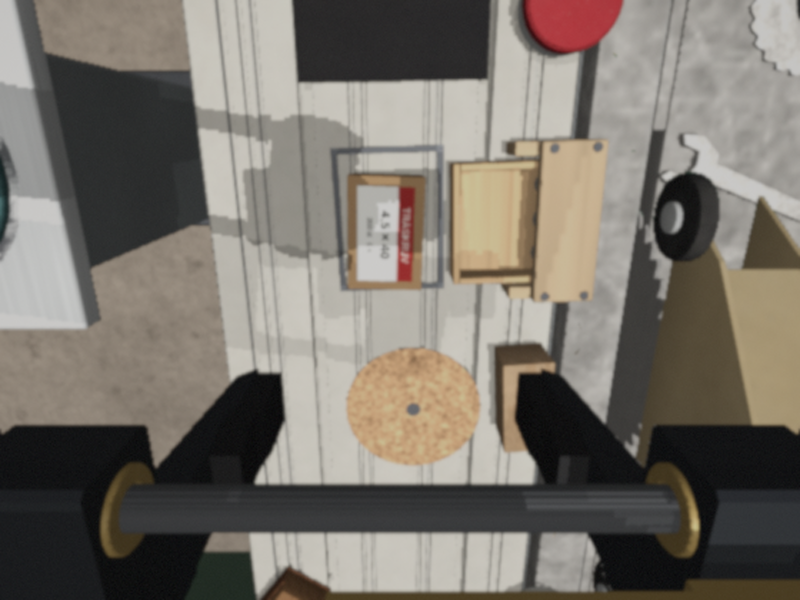

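The wrist view has the carton's top corners at about (349,174), (425,177), (422,290) and (346,289). The tray's front edge runs (451,164)–(452,282), the outline corners are (332,150), (442,147), (441,287) and (341,291), and the mat's near edge is (300,81)–(488,78).

```bash
python3 - <<'E'
from h import *
c=np.load('w1.npy',allow_pickle=True).item()
S=lambda p:(np.array(p)+.5)*.7-.5
for t,p,z in[('carton',[(349,174),(425,177),(422,290),(346,289)],.047),('carton x at table',[(349,174)],.0),('outl',[(332,150),(442,147),(441,287),(341,291)],0),
 ('roof',[(541,140),(606,140),(592,299),(536,301)],.052),('tray',[(451,164),(452,283)],.036),('mat',[(300,81),(488,78)],0),('disc',[(413,407)],0),('block',[(499,346),(547,346)],.05)]:
    P=world('wrist',S(p),z,c)[:,:2]; print(t,P.mean(0).round(4),P.round(4).tolist())
    for a,b in zip(P,np.roll(P,-1,0)): 
        d=b-a;print('   ',np.linalg.norm(d).round(4),np.degrees(np.arctan2(*d[::-1])).round(1))
E
python3 - <<'E'
from h import *
im=cv2.imread('pics/w1.png')[90:215,225:435]
cv2.imwrite('pics/w1c.png',cv2.resize(im,None,fx=3.8,fy=3.8,interpolation=cv2.INTER_CUBIC))
E
```

```text
carton [ 0.4682 -0.0478] [[0.4374, 0.0046], [0.5026, 0.0021], [0.5016, -0.0995], [0.4313, -0.0986]]
    0.0652 -2.1
    0.1016 -90.5
    0.0703 179.3
    0.1033 86.6
carton x at table [0.4326 0.0013] [[0.4326, 0.0013]]
    0.0 0.0
outl [ 0.4704 -0.0443] [[0.4174, 0.0231], [0.5203, 0.0259], [0.5233, -0.1109], [0.4206, -0.1153]]
    0.103 1.5
    0.1368 -88.8
    0.1028 -177.5
    0.1384 91.3
roof [ 0.6285 -0.0375] [[0.5979, 0.0324], [0.6517, 0.0324], [0.6579, -0.1064], [0.6066, -0.1084]]
    0.0538 0.1
    0.1389 -87.4
    0.0514 -177.8
    0.141 93.5
tray [ 0.528  -0.0418] [[0.5256, 0.0124], [0.5304, -0.0959]]
    0.1084 -87.5
    0.1084 92.5
mat [0.4755 0.0835] [[0.3912, 0.0822], [0.5598, 0.0849]]
    0.1686 0.9
    0.1686 -179.1
disc [ 0.496  -0.2511] [[0.496, -0.2511]]
    0.0 0.0
block [ 0.5989 -0.1544] [[0.576, -0.1545], [0.6218, -0.1544]]
    0.0459 0.1
    0.0459 -179.9
```

View pics/w1c.png

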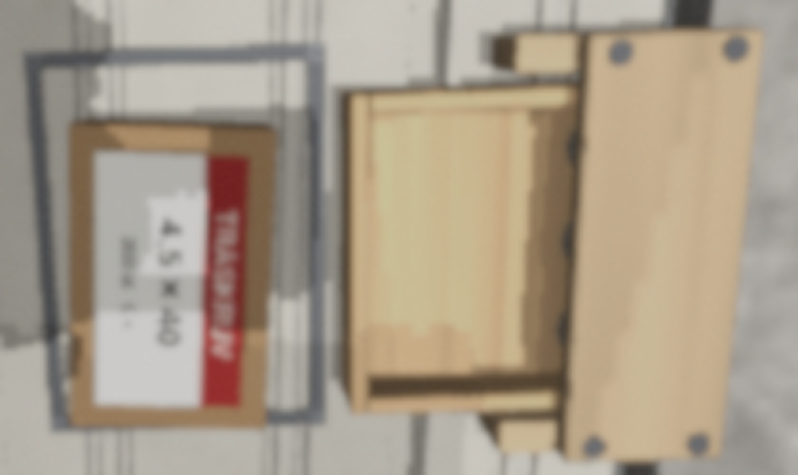

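The carton sits at (0.468,-0.048) with yaw about -1.5°, and there are about 25 mm between it and the tray. I'll descend with a reduced opening and then grip.

>>> jog_arm:
  steps: [-0.044,0.008,-0.4,0,0,-0.025,0.87,-0.044,0.008,-0.81,0,0,-0.025,0.87,-0.044,0.008,-0.81,0,0,-0.025,0.87,-0.044,0.008,-0.81,0,0,-0.025,0.87,-0.044,0.008,-0.81,0,0,-0.025,0.87,-0.044,0.008,-0.81,0,0,-0.025,0.87,-0.044,0.008,-0.81,0,0,-0.025,0.87]

```text
time: 2.55
tool_pos: [0.4663, -0.0494, 0.0993]
orientation: [0.718, 0.696, -0.001, -0.001]
wrist_force: [-0.3, 0.0, 1.1]
opening: 0.869
gripper_force: 0.0
```

>>> jog_arm:
  steps: [0,0,-0.06,0,0,0,0.87,0,0,-0.11,0,0,0,0.87,0,0,-0.16,0,0,0,0.87,0,0,-0.2,0,0,0,0.87,0,0,-0.235,0,0,0,0.87,0,0,-0.235,0,0,0,0.87]

```text
time: 3.15
tool_pos: [0.4674, -0.0483, 0.0292]
orientation: [0.717, 0.697, -0.0, -0.0]
wrist_force: [-0.2, 0.6, -0.8]
opening: 0.87
gripper_force: 0.0
```

>>> jog_arm:
  steps: [0,0,0,0,0,0,0.6,0,0,0,0,0,0,0.6,0,0,0,0,0,0,0.6,0,0,0,0,0,0,0.6,0,0,0,0,0,0,0.6]
  force: 40

```text
time: 3.65
tool_pos: [0.468, -0.0482, 0.0299]
orientation: [0.717, 0.697, 0.0, 0.001]
wrist_force: [-0.7, -2.0, 4.8]
opening: 0.764
gripper_force: 40.0
```

>>> jog_arm:
  steps: [0,0,0.03,0,0,0,0.6,0,0,0.067,0,0,0,0.6,0.015,-0.1,0.067,0,0,0,0.6,0.033,-0.22,0.067,0,0,0,0.6,0.033,-0.34,0.067,0,0,0,0.6,0.033,-0.46,0.067,0,0,0,0.6,0.033,-0.57,0.067,0,0,0,0.6,0.033,-0.64,0.067,0,0,0,0.6,0.033,-0.673,0.067,0,0,0,0.6,0.033,-0.673,0.05,0,0,0,0.6,0.033,-0.673,0.02,0,0,0,0.6,0.033,-0.673,0,0,0,0,0.6]

```text
time: 4.85
tool_pos: [0.4765, -0.2483, 0.0295]
orientation: [0.716, 0.698, -0.0, -0.002]
wrist_force: [-17.5, 8.1, 55.3]
opening: 0.765
gripper_force: 40.0
```

>>> jog_arm:
  steps: [0,0,-0.003,0,0,0,0.6,0,0,-0.003,0,0,0,0.6,0,0,-0.003,0,0,0,0.9,0,0,-0.003,0,0,0,0.9,0,0,-0.003,0,0,0,0.9,0,0,0.1,0,0,0,0.9,0,0,0.27,0,0,0,0.9,0,0,0.27,0,0,0,0.9]

```text
time: 5.65
tool_pos: [0.4819, -0.2522, 0.1167]
orientation: [0.717, 0.697, 0.002, 0.006]
wrist_force: [0.7, -0.9, 0.6]
opening: 0.902
gripper_force: 0.0
```

>>> jog_arm:
  steps: [0.05,0.15,0,0,0,0.068,0.5,0.1,0.3,0,0,0,0.068,0.5,0.178,0.45,0,0,0,0.068,0.5,0.178,0.6,0,0,0,0.068,0.5,0.178,0.693,0,0,0,0.068,0.5,0.178,0.693,0,0,0,0.068,0.5,0.178,0.693,0,0,0,0.068,0.5]

```text
time: 6.35
tool_pos: [0.5306, -0.0415, 0.1098]
orientation: [0.691, 0.723, -0.0, 0.0]
wrist_force: [-1.0, 0.0, -0.0]
opening: 0.5
gripper_force: 0.0
```

Run:
```python
from h import *
s=arm.state();print(s['time'],s['tool_pos'],s['orientation'],s['opening'])
c=arm.get_calibration('wrist');im=save('wrist','w2.png');np.save('w2.npy',c,allow_pickle=True)
im2=save('scene','s2.png')
a=cv2.resize(im,(560,420));b=cv2.resize(im2[140:290,205:405],None,fx=2.8,fy=2.8,interpolation=cv2.INTER_CUBIC)
cv2.imwrite('pics/s2b.png',cv2.resize(im2[130:280,205:405],(800,600),interpolation=cv2.INTER_CUBIC))
```

```text
6.35 [ 0.53057497 -0.04154423  0.10977598] [ 6.90740326e-01  7.23102850e-01 -2.63331827e-04  2.92338910e-05] 0.4997206297475787
```

View pics/s2b.png

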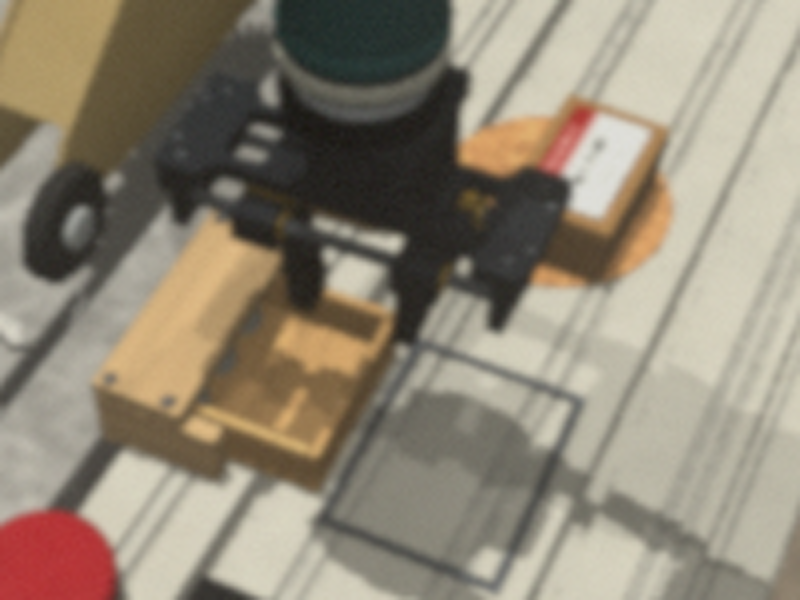

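The carton stands upright on the disc at about (600,170) in the crop, and the fingers straddle the tray's front wall at about (355,310). I'll descend and pinch the wall.

>>> jog_arm:
  steps: [0,0,-0.08,0,0,0,0.5,0,0,-0.16,0,0,0,0.5,0,0,-0.22,0,0,0,0.5,0,0,-0.26,0,0,0,0.5,0,0,-0.275,0,0,0,0.5,0,0,-0.275,0,0,0,0.0,0,0,-0.275,0,0,0,0.0,0,0,-0.275,0,0,0,0.0,0,0,-0.275,0,0,0,0.0,0,0,-0.275,0,0,0,0.0,0,0,-0.275,0,0,0,0.0]
  force: 40

```text
time: 7.55
tool_pos: [0.5315, -0.042, 0.0284]
orientation: [0.692, 0.722, 0.001, 0.001]
wrist_force: [0.8, -0.0, 2.4]
opening: 0.065
gripper_force: 40.0
```

>>> jog_arm:
  steps: [-0.03,-0.001,0,0,0,0,0,-0.08,-0.004,0,0,0,0,0,-0.14,-0.006,0,0,0,0,0,-0.2,-0.009,0,0,0,0,0,-0.26,-0.011,0,0,0,0,0,-0.32,-0.014,0,0,0,0,0,-0.36,-0.016,0,0,0,0,0,-0.37,-0.016,0,0,0,0,0,-0.37,-0.016,0,0,0,0,0]

```text
time: 8.45
tool_pos: [0.4195, -0.0469, 0.0284]
orientation: [0.692, 0.722, -0.0, 0.0]
wrist_force: [-1.2, -0.8, 8.9]
opening: 0.066
gripper_force: 40.0
```

>>> jog_arm:
  steps: [0,0.04,0,0,0,0,0,0,0.1,0,0,0,0,0,0,0.18,0,0,0,0,0,0,0.26,0,0,0,0,0,0,0.34,0,0,0,0,0,0,0.42,0,0,0,0,0,0,0.5,0,0,0,0,0,0,0.58,0,0,0,0,0,0,0.65,0,0,0,0,0,0,0.69,0,0,0,0,0,0,0.708,0,0,0,0,0,0,0.708,0,0,0,0,0]

```text
time: 9.65
tool_pos: [0.4201, 0.166, 0.0284]
orientation: [0.691, 0.723, -0.0, 0.0]
wrist_force: [-1.4, -0.8, 8.0]
opening: 0.065
gripper_force: 40.0
```

>>> jog_arm:
  steps: [0,0,0,0,0,0,0.4,0,0,0,0,0,0,0.4,0,0,0,0,0,0,0.4,0,0,0.1,0,0,0,0.4,0,0,0.3,0,0,0,0.4,0,-0.2,0.6,0,0,0,0.4,0,-0.4,0.8,0,0,0,0.9,0,-0.7,0.8,0,0,0,0.9,0,-0.7,0.8,0,0,0,0.9,0,-0.7,0.8,0,0,0,0.9,0,-0.7,0.8,0,0,0,0.9]

```text
time: 10.75
tool_pos: [0.4199, -0.0475, 0.2699]
orientation: [0.693, 0.721, 0.0, 0.002]
wrist_force: [0.8, 0.9, 0.2]
opening: 0.83
gripper_force: 0.0
```

Run:
```python
from h import *
s=arm.state();print(s['time'],s['tool_pos'],s['orientation'],s['opening'])
c=arm.get_calibration('wrist');im=save('wrist','w3.png');np.save('w3.npy',c,allow_pickle=True)
cv2.imwrite('pics/w3b.png',cv2.resize(im,(800,600),interpolation=cv2.INTER_CUBIC))
```

```text
10.75 [ 0.41991326 -0.04747221  0.26987557] [6.92529272e-01 7.21387994e-01 3.92105749e-04 1.55435800e-03] 0.8298129506862294
```

View pics/w3b.png

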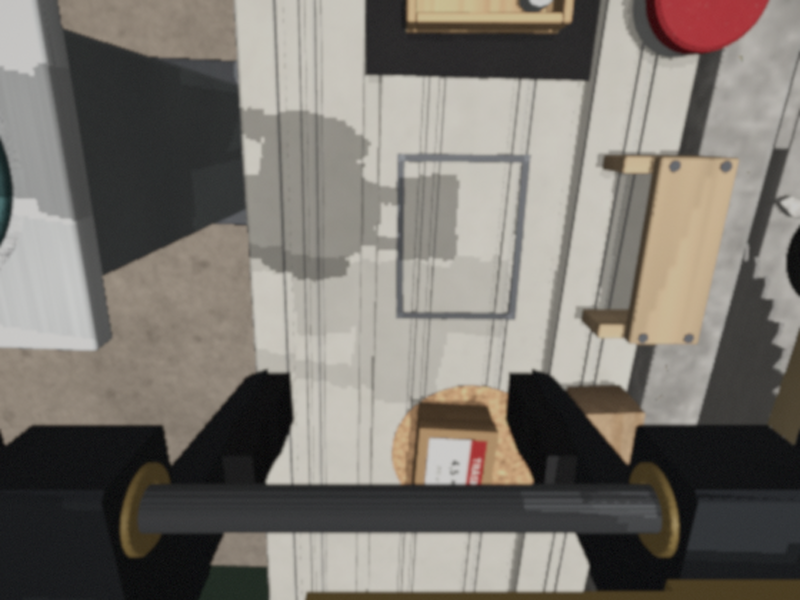

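The wrist view shows the tray inside the mat's near edge (mat edge row about 77, tray bottom row about 33). The outline is free, with corners at about (399,157), (529,157), (515,319) and (397,318). The carton's top rear edge runs about (421,430)–(496,432). Next is measuring the outline and carton.

Run:
```python
from h import *
c=np.load('w3.npy',allow_pickle=True).item()
S=lambda p:(np.array(p)+.5)*.7-.5
for t,p,z in[('outl',[(399,157),(529,157),(515,319),(397,318)],0),('mat',[(366,74),(588,79)],0),('tray',[(405,25),(573,26)],.036),('cartontop',[(419,430),(495,433)],.047)]:
    P=world('wrist',S(p),z,c)[:,:2]; print(t,P.mean(0).round(4),P.round(4).tolist())
    for a,b in zip(P,np.roll(P,-1,0)): 
        d=b-a;print('   ',np.linalg.norm(d).round(4),np.degrees(np.arctan2(*d[::-1])).round(1))
f=lambda p:(np.array(p)+.5)/4-.5+[205,130]
P=world('scene',f([(574,95),(668,130),(604,224)]),.047)[:,:2];print('carton s2',P.round(4).tolist())
P=world('scene',f([(415,342),(582,402),(498,588),(325,522)]),0)[:,:2];print('outl s2',P.mean(0),P.round(4).tolist())
im=save('scene','s3.png')
o=cv2.resize(im[150:390,200:380],None,fx=2.5,fy=2.5,interpolation=cv2.INTER_CUBIC)
cv2.imwrite('pics/s3b.png',o)
```

```text
outl [ 0.4714 -0.0444] [[0.4174, 0.0222], [0.5209, 0.0264], [0.526, -0.1115], [0.4212, -0.1148]]
    0.1036 2.3
    0.138 -87.9
    0.1049 -178.2
    0.137 91.6
mat [0.4743 0.0831] [[0.39, 0.0813], [0.5586, 0.0848]]
    0.1686 1.2
    0.1686 -178.8
tray [0.4741 0.1103] [[0.4178, 0.1083], [0.5304, 0.1124]]
    0.1126 2.1
    0.1126 -177.9
cartontop [ 0.4758 -0.1983] [[0.4434, -0.1981], [0.5083, -0.1985]]
    0.065 -0.4
    0.065 179.6
carton s2 [[0.5047, -0.2988], [0.4416, -0.295], [0.4491, -0.2033]]
outl s2 [ 0.46977394 -0.04355602] [[0.5246, -0.1083], [0.4214, -0.1117], [0.4173, 0.0203], [0.5159, 0.0255]]
```

View pics/s3b.png

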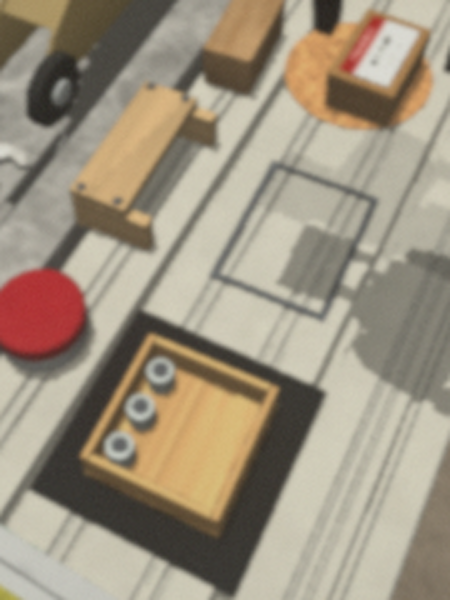

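The tray lies wholly on the mat, nearly square to it, and the tin and block haven't moved. Next I'll return the carton.

>>> jog_arm:
  steps: [0.06,-0.15,0,0,0,-0.065,1,0.12,-0.3,0,0,0,-0.065,1,0.191,-0.45,-0.1,0,0,-0.065,1,0.191,-0.6,-0.2,0,0,-0.065,1,0.191,-0.684,-0.35,0,0,-0.065,1,0.191,-0.684,-0.5,0,0,-0.065,1,0.191,-0.684,-0.557,0,0,-0.065,1,0.191,-0.684,-0.557,0,0,-0.065,1,0.191,-0.684,-0.557,0,0,-0.065,1,0.191,-0.684,-0.557,0,0,-0.065,1]

```text
time: 11.85
tool_pos: [0.4784, -0.2495, 0.1023]
orientation: [0.715, 0.699, 0.0, 0.001]
wrist_force: [-0.1, 0.5, -0.0]
opening: 1.004
gripper_force: 0.0
```

>>> jog_arm:
  steps: [0,0,-0.06,0,0,0,1,0,0,-0.12,0,0,0,1,0,0,-0.18,0,0,0,1,0,0,-0.22,0,0,0,1,0,0,-0.23,0,0,0,1,0,0,-0.23,0,0,0,0.6,0,0,-0.23,0,0,0,0.6,0,0,-0.23,0,0,0,0.6,0,0,-0.23,0,0,0,0.6,0,0,-0.23,0,0,0,0.6,0,0,-0.23,0,0,0,0.6,0,0,-0.23,0,0,0,0.6]
  force: 45

```text
time: 13.05
tool_pos: [0.4773, -0.25, 0.0327]
orientation: [0.716, 0.698, -0.0, 0.0]
wrist_force: [-2.4, 0.4, 5.6]
opening: 0.767
gripper_force: 45.0
```

>>> jog_arm:
  steps: [0,0,0.03,0,0,0,0.6,0,0,0.06,0,0,0,0.6,-0.01,0.1,0.06,0,0,0.02,0.6,-0.023,0.22,0.06,0,0,0.04,0.6,-0.023,0.34,0.06,0,0,0.063,0.6,-0.023,0.46,0.06,0,0,0.063,0.6,-0.023,0.57,0.06,0,0,0.063,0.6,-0.023,0.65,0.06,0,0,0.063,0.6,-0.023,0.685,0.06,0,0,0.063,0.6,-0.023,0.685,0.06,0,0,0.063,0.6,-0.023,0.685,0.06,0,0,0.063,0.6]

```text
time: 14.15
tool_pos: [0.4702, -0.0445, 0.0498]
orientation: [0.692, 0.722, -0.0, 0.0]
wrist_force: [-0.2, 0.0, -6.6]
opening: 0.766
gripper_force: 45.0
```

>>> jog_arm:
  steps: [0,0,-0.02,0,0,0,0.6,0,0,-0.035,0,0,0,0.6,0,0,-0.045,0,0,0,0.6,0,0,-0.052,0,0,0,0.6,0,0,-0.056,0,0,0,0.6,0,0,-0.058,0,0,0,0.6,0,0,-0.06,0,0,0,0.6,0,0,-0.06,0,0,0,0.6]

```text
time: 14.95
tool_pos: [0.4698, -0.0444, 0.0327]
orientation: [0.692, 0.722, -0.001, -0.0]
wrist_force: [-6.8, -1.2, 6.7]
opening: 0.768
gripper_force: 45.0
```

Set down gently. Now I'll release, rise clear and check.

>>> jog_arm:
  steps: [0,0,0,0,0,0,0.87,0,0,0,0,0,0,0.87,0,0,0,0,0,0,0.87,0,0,0,0,0,0,0.87,0,0,0.06,0,0,0,0.87,0,0,0.2,0,0,0,0.87,0,-0.1,0.4,0,0,0,0.9,0,-0.3,0.7,0,0,0,0.9,0,-0.5,0.9,0,0,0,0.9,0,-0.5,0.9,0,0,0,0.9,0,-0.5,0.9,0,0,0,0.9,0,-0.5,0.9,0,0,0,0.9]

```text
time: 16.15
tool_pos: [0.4725, -0.1979, 0.3077]
orientation: [0.693, 0.721, 0.001, 0.005]
wrist_force: [0.9, 0.4, 0.2]
opening: 0.903
gripper_force: 0.0
```

Run:
```python
from h import *
s=arm.state();print(s['time'],s['tool_pos'],s['joint_vel'].round(3))
c=arm.get_calibration('wrist');im=save('wrist','w4.png');np.save('w4.npy',c,allow_pickle=True)
cv2.imwrite('pics/w4b.png',cv2.resize(im,(800,600),interpolation=cv2.INTER_CUBIC))
```

```text
16.15 [ 0.47246219 -0.19788339  0.30767562] [-0.067  0.029 -0.046  0.032  0.1   -0.067]
```

View pics/w4b.png

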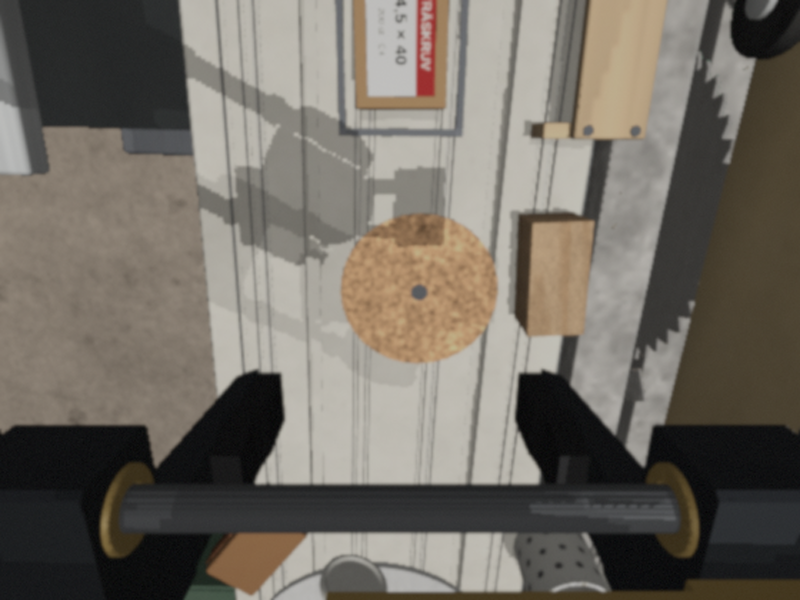

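The carton stands straight inside its outline: carton bottom edge at row 107, inner line at row 130, sides at columns 357 and 445 within 343 and 461. I'll check the numbers, then hand in.

Run:
```python
from h import *
c=np.load('w4.npy',allow_pickle=True).item()
S=lambda p:(np.array(p)+.5)*.7-.5
P=world('wrist',S([(355,107),(445,108)]),.047,c)[:,:2];Q=world('wrist',S([(341,133),(461,134)]),0,c)[:,:2]
print(P.round(4),Q.round(4))
if P.mean(0)[1]-Q.mean(0)[1]>.010 and abs(P.mean(0)[0]-Q.mean(0)[0])<.01: print(arm.job_done())
```

```text
[[ 0.4372 -0.0941]
 [ 0.505  -0.0921]] [[ 0.4217 -0.113 ]
 [ 0.5246 -0.1098]]
the job is handed in; nothing more can be done
None
```

The job is done and handed in at about 16 s: the tray is wholly on the mat and nearly square to it, the carton is back upright and straight inside its outline, and I saw no sign that the tin or the offcut had moved.

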